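# Load the lens barrel and slide the fixture plate out to the gauge

## Task

Stand the lens barrel in the round collar on the fixture plate and let go of it; then slide the plate (the upright post at its inner end is a handy grip) outward along its riser (never lifting it off) until its outer edge is in line with the gauge's pointer, so that screws can be driven from below. The loaded plate would now tip off the riser, so finish still holding it, with the plate flat on the riser, the barrel in its collar, and the rest of the bench left as it was.

Things in the scene. Friction and masses are not known exactly. Their poses are not given: they have to be found in the camera images.
- barrel_center (a point): The lens barrel, loose, about 0.4 kg: dark steel upright cylinder with a glass face on top, 72 mm tall, 36 mm in diameter above a 40 mm wide, 14 mm high foot. It stands alone on the bench, on the robot's right, away from the riser. The point is its centre, 36 mm above its underside; z is up.
- plate_collar (a point): Centre of the aluminium collar fixed on the fixture plate near its outer end, at the level of the plate's upper face (the floor the barrel stands on). The collar is an open ring, 52 mm inside, 64 mm outside, 12 mm high; its centre is 45 mm in from the plate's outer edge. x points outward along the plate, z up.
- plate: The fixture plate: loose, 0.42 kg, bare aluminium, 240 x 90 x 8 mm, lying on the riser, overhanging 20 to 45 mm at first. Origin under its centre, x outward, z up. A black block (36 mm along x, 60 wide, 16 high, centred 5 mm out from the plate's centre) is fixed between collar and post. With the barrel on, it tips off once it overhangs about 90 mm or more, unless held.
- plate_post (a point): Grip point on the fixture plate's post: a square steel bar fixed upright near the plate's inner end, 16 x 16 mm, 50 mm tall from the plate's upper face, its sides parallel to the plate's. The point is on the bar's axis 30 mm above the plate's upper face; the bar goes on 20 mm above it. It lies 215 mm inward of the plate's outer edge. x points outward along the plate, z up.
- plate_edge (a point): Middle of the plate's outer end edge, at its upper face: the edge that has to come in line with the pointer. x points outward along the plate, y across it, z up.
- riser_edge (a point): Middle of the riser's outer upper edge. The riser is a fixed grey stand, 180 mm long, 114 mm wide, 60 mm high, with a low rail (7 mm wide, 6 mm high) along both long sides that guides the plate, with 4 mm play on each side. x points outward (the way the plate slides, roughly to the robot's right), z up.
- gauge_tip (a point): Tip of the gauge's pointer: a fixed stand (44 mm square foot, 95 mm tall) beside the plate's way, on the side away from the robot, with a level steel blade 4 mm thick, its top as high as the plate's upper face, pointing at the plate's side and ending 12 mm short of it. Its x is the riser's x. The plate is at the mark, 102 to 135 mm out from the riser, when its outer edge is at x = 0 here.
- driver_grip (a point): Bystander: a screwdriver lying on the bench, handle end. Leave alone.
- cup_rim (a point): Bystander: an open grey plastic cup, 68 mm wide, 70 mm tall; the point is the centre of its mouth. Leave alone.
- tape: Bystander: a black tape roll lying flat, 90 mm across, 20 mm high; origin under its centre. Leave alone.
- calipers: Bystander: calipers lying flat, 200 mm long along x, 14 mm high. Leave alone.
- module: Bystander: a finished module, 90 x 70 mm plate with a black block and two thin rods, 61 mm tall. Leave alone.
Things that resemble listed ones, but are neither listed nor needed, are in the scene too. Several things look just like the part that bears barrel_center: the one meant starts nearest to the robot's base.

How it is judged (in metres and radians):
On the way, in this order (a step that is already met when the one before it is completed fails the run):
1. the barrel stands in the collar, let go of, before the plate is slid out (horizontal distance between barrel_center and plate_collar below 0.01 m and z of barrel_center in the frame of plate_collar below 0.04 m and angle between barrel_center's own z axis and vertical below 0.12 rad and contact force between barrel and the fingers below 0.1 N), for 0.2 s.
2. the plate's outer edge is at the pointer, with the barrel in the collar (horizontal distance between barrel_center and plate_collar below 0.01 m and z of barrel_center in the frame of plate_collar below 0.04 m and angle between barrel_center's own z axis and vertical below 0.12 rad and x of plate_edge in the frame of gauge_tip between -0.006 and 0.006 m), for 0.2 s.
At the end, for the whole second after the job is handed in: Outer edge within 6 mm of the pointer along the slide; plate at rest on the riser, level within 0.05 rad, edge not over 5 mm high, held by the fingers with over 1 N; barrel upright (0.12 rad) down in the collar (10 mm), not touched by the fingers (all of step 2 and angle between plate_edge's own z axis and vertical below 0.05 rad and z of plate_edge in the frame of riser_edge below 0.013 m and contact force between the fingers and plate above 1 N and contact force between plate and riser above 0.3 N and contact force between barrel and the fingers below 0.1 N and linear speed of each of plate, barrel below 0.02 m/s); the arm keeps its last pose, push and grip.
It fails at once if the plate is lifted off the riser or its outer end rises (20 mm) (z of plate_edge in the frame of riser_edge above 0.028 m or z of plate_post in the frame of riser_edge above 0.058 m).
It fails at once if the plate tips (0.3 rad) (angle between plate_edge's own z axis and vertical above 0.3 rad).
It fails at once if the barrel is knocked over or tipped (0.7 rad) (angle between barrel_center's own z axis and vertical above 0.7 rad).
It fails at once if a bystander is moved more than 30 mm (distance of any of driver_grip, cup_rim, tape, calipers, module from where it was at the start of the episode above 0.03 m).
It also fails if it takes over 48 s, if anything falls off the work surface, if the arm or the gripper's body presses on something with over 40 N, if the wrist force passes 120 N, or if a joint passes its speed limit or range.

## Robot

A 6-joint arm with a two-finger parallel gripper is mounted at the origin on the work surface. World frame = base frame: x ahead of the robot, y to its left, z up, the work surface at z = 0. Lengths are in m, angles in degrees, forces in N, time in s.
With the tool pointing down it reaches from about 0.4 to 0.825 m from the base axis. Payload 7 kg.
Tool frame: the origin (TCP) lies midway between the tips of the shut fingers; the grasp point (between the pads) lies 19 mm behind it; z points along the fingers, y is the line along which they close (so a half turn about z gives the same grasp; the last joint's range is limited). The gripper opens to 88 mm and grips with 3 to 60 N. Pads are 19 mm wide; open, the fingers measure 130 mm over their backs; the gripper's body (78 mm by 193 mm) begins 47 mm behind the grasp point.
Start: joints at [-53.107, 20.546, 0.682, 0, -70.136, -16.507], TCP at [0.235, -0.633, 0.227] pointing down, gripper open.
Joint ranges: [-176.03, 176.03], [-82.01, 121.73], [-58.28, 71.71], [-173.87, 95.51], [-174.79, -0.11], [-173.66, 173.66]. Speed limits (degrees/s): [136.94, 136.94, 172.46, 180, 180, 180].

## Interface

Orientations are given as [roll, pitch, yaw] about the fixed x, y, z axes, in that order (R = Rz(yaw) Ry(pitch) Rx(roll)).
In Python, from plant import ctrl, viewer, close_job gives the robot as it stands. The module is installed in compiled form; this text tells all that it offers.
- The arm moves only by the tool step_arm, never from a script. Its argument "moves" is a list that holds one entry, the list of rows, each a list of 5 numbers: the shift along the world's x, y, z in cm, then the turn about the world's z in rad, then the finger opening in cm, from 0 to 8.76. In form: [[[tx, ty, tz, twist, grip], ...]]. A call has 1 to 10 rows; each row shifts and turns the commanded pose from where the row before left it; what a row does not reach is not made up. A row lasts 1/10 s, in which the tool goes at most 50 mm and 8.59 degrees, less where a joint would pass 70% of its speed; a pose out of reach is approached as far as the arm can. A call with a gripper value outside its range is refused whole. The fingers move at their own pace and stop on an object; the grip force is fixed at half the most. Time passes only in rows, so rows that do not move let the fingers close. It gives the time, the measured TCP pose, the force, the opening and the grip force at its end, in the units of the state.
- ctrl.get_obs(): the state, without advancing time (a new reading comes with each control period).
- viewer.snapshot(name): name is "side" or "top" or "wrist"; returns (picture, depth): 420x560x3 uint8, blue, green, red; 420x560 float32, m along the optical axis (not along the pixel's ray), 0 where there is no reading.
- viewer.camera_info(name): a dict with "camera_matrix" (3x3 intrinsics, pixels), "eye" and "orientation" of the camera in the world. Camera axes: x right, y down, z forward; pixel columns grow to the right and rows downward; lengths in m; the calibration is good to about 2 mm. A picture is of the moment at which its call begins: read the wrist's pose just before it. camera_info takes no time and is no camera call; for the wrist camera it gives the pose at the moment of the call.
- close_job(): hands the job in; it is judged then, once.
The state is a dict: "clock": time; "joint_pos": joint angles; "qvel": joint speeds; "tau": joint torques, N m; "tool_pos": TCP position; "orientation": TCP orientation; "force": force on the tool from outside, world axes, zero at the start; "moment": the same for the moment, N m; "opening": finger opening in m; "gripper_force": force on a finger pad.
Only numpy, scipy, OpenCV 4.12 (cv2) and the standard library are available. Lean on these libraries where they do the work, as an engineer would, in place of code of your own. Each camera call takes 0.05 s, during which the arm holds its last target. There are 200 camera calls.

## Working session

There is one attempt and no reset: what is moved stays moved. The work goes in short steps, Python scripts to look and compute and a tool call to move; the robot and the scene stay as the last step left them, time stands still between calls to the robot, and variables do not carry over. Pictures are saved under pics/ and viewed, at most 10 in all, crops included, and the job is handed in when it is done.

Besides the shell and the picture viewer there is one more tool, called after ">>>" as a command line: name --argument value ..., lists and objects as JSON in quotes. step_arm: Moves the arm, as the interface text tells. Its arguments: {"type":"object","properties":{"moves":{"type":"array","items":{"type":"array","items":{"type":"array","items":{"type":"number"}}}}},"required":["moves"]}

```bash
mkdir -p pics; cat > h.py <<'E'
import numpy as np, cv2
from plant import ctrl, viewer
def snap(n):
    i=viewer.camera_info(n); im,d=viewer.snapshot(n)
    np.savez(f'{n}.npz',im=im,d=d,K=i['camera_matrix'],e=i['eye'],o=np.array(i['orientation'])); return im,d,i
def load(n):
    return np.load(f'{n}.npz')
def Rm(o):
    o=np.array(o)
    if o.shape==(3,3): return o
    from scipy.spatial.transform import Rotation as R
    return R.from_euler('xyz',o,degrees=True).as_matrix()
def ray(s,u,v,z):
    r=Rm(s['o'])@np.linalg.inv(s['K'])@np.array([u,v,1.]); e=np.array(s['e']); return e+r*(z-e[2])/r[2]
def cloud(s):
    d=s['d']; v,u=np.mgrid[:d.shape[0],:d.shape[1]]
    p=np.stack([u,v,np.ones_like(u)],-1)@np.linalg.inv(s['K']).T*d[...,None]
    return p@Rm(s['o']).T+np.array(s['e'])
E
python3 - <<'E'
from h import *
for n in('top','side'):
    im,d,i=snap(n); cv2.imwrite(f'pics/{n}0.png',im); print(n,i)
print(ctrl.get_obs())
E
```

```text
top {'camera_matrix': array([[429.41844388,   0.        , 280.03158619],
       [  0.        , 429.41844388, 211.55686503],
       [  0.        ,   0.        ,   1.        ]]), 'eye': array([ 0.3716279 , -0.09931979,  1.07348184]), 'orientation': array([-169.83780477,    0.89519724,  -90.52768258])}
side {'camera_matrix': array([[500.64509777,   0.        , 284.35408776],
       [  0.        , 500.64509777, 206.68571021],
       [  0.        ,   0.        ,   1.        ]]), 'eye': array([-0.22840259,  0.64201233,  1.13318417]), 'orientation': array([-133.95415697,   -0.94520079, -132.13993762])}
{'clock': 0.1, 'joint_pos': array([-5.31088867e+01,  2.05868415e+01,  6.39301078e-01, -1.64694737e-02,
       -7.01355528e+01, -1.65065668e+01]), 'qvel': array([ 0.18727872, -0.07424203,  0.14821691,  0.1019635 ,  0.06200325,
       -0.01894297]), 'tau': array([-2.23551098e-03, -5.84163308e+01,  2.93752635e+01,  7.01554298e+00,
        1.01308632e-02, -3.34057074e-05]), 'tool_pos': array([ 0.23493075, -0.63233816,  0.225728  ]), 'orientation': array([ 1.79915932e+02, -8.76572831e-03, -1.59621055e+02]), 'force': array([-0.49808005, -0.06198963,  0.39444181]), 'moment': array([ 0.04509547, -0.00442131,  0.03902029]), 'gripper_force': 0.0, 'opening': 0.08773461278398041}
```

View pics/top0.png

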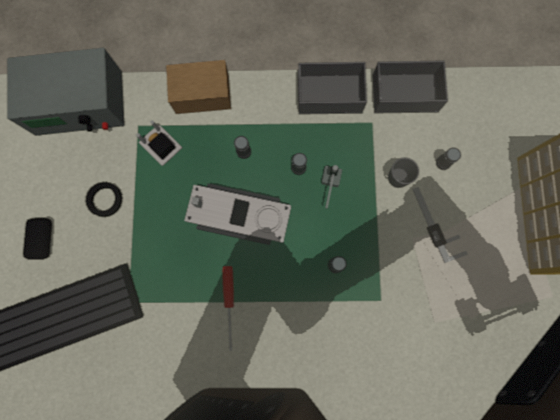

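View pics/side0.png

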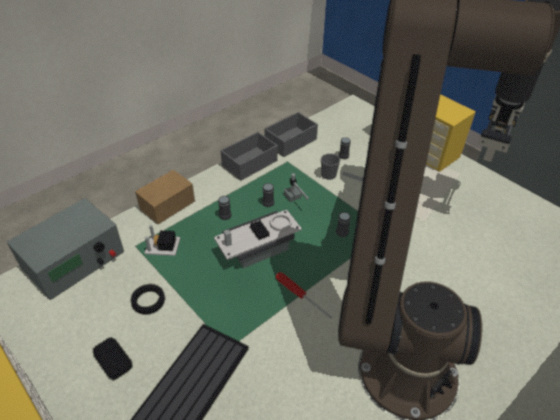

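Top view: there are four barrel-like cylinders at about (242,145), (299,161), (338,264) and (452,157). The plate runs from post (197,201) to collar (268,218), and the gauge is at (331,180). I'll compute positions next, and enlarge the candidate nearest the base, which looks like (338,264).

```bash
python3 - <<'E'
from h import *
s=load('top'); P=cloud(s); im=s['im']
for u,v in((242,143),(299,159),(338,262),(452,155),(268,218)):
    p=P[v,u]; print((u,v),p.round(4), 'ray z.072',ray(s,u,v,.072).round(3),'range',np.hypot(*ray(s,u,v,.072)[:2]).round(3))
z=P[...,2]
# barrel top
m=(z>.062)&(z<.085); m[:,:320]=0;m[:240]=0;m[290:]=0;m[:,360:]=0
print('barrel pts',m.sum(),P[m].mean(0),P[m].min(0),P[m].max(0))
# plate top face
g=cv2.cvtColor(im,cv2.COLOR_BGR2GRAY)
m=(z>.0635)&(z<.073)&(g>100); m[:170]=0;m[250:]=0;m[:,:175]=0;m[:,305:]=0
m=cv2.morphologyEx(m.astype(np.uint8),cv2.MORPH_OPEN,np.ones((3,3)))
c=max(cv2.findContours(m,0,2)[0],key=cv2.contourArea)
w=np.array([ray(s,*q,.068)[:2] for q in c[:,0].astype(float)]).astype(np.float32)
r=cv2.minAreaRect(w*1000); print('plate',r,cv2.boxPoints(r))
o=[cv2.resize(im[a:a+80,b:b+130],None,fx=6,fy=6,interpolation=cv2.INTER_CUBIC) for a,b in((222,270),)]
cv2.imwrite('pics/crop1.png',o[0])
cv2.imwrite('pics/crop2.png',cv2.resize(im[135:255,175:375],None,fx=4,fy=4,interpolation=cv2.INTER_CUBIC))
E
```

```text
(242, 143) [0.7217 0.0058 0.0743] ray z.072 [0.723 0.006 0.072] range 0.723
(299, 159) [ 0.68   -0.1324  0.072 ] ray z.072 [ 0.68  -0.132  0.072] range 0.693
(338, 262) [ 0.4308 -0.2181  0.0754] ray z.072 [ 0.431 -0.218  0.072] range 0.483
(452, 155) [ 0.6851 -0.5015  0.0714] ray z.072 [ 0.685 -0.501  0.072] range 0.849
(268, 218) [ 0.5366 -0.0566  0.0692] ray z.072 [ 0.536 -0.057  0.072] range 0.539
barrel pts 200 [ 0.42780554 -0.2201155   0.07176555] [ 0.41047493 -0.23731927  0.06246082] [ 0.44560239 -0.20299304  0.07593338]
plate ((555.8190307617188, 40.344696044921875), (188.2716064453125, 90.17597198486328), 77.0752182006836) [[490.81784  -41.321228]
 [578.70917  -61.491043]
 [620.8202   122.01062 ]
 [532.9289   142.18044 ]]
```

View pics/crop1.png

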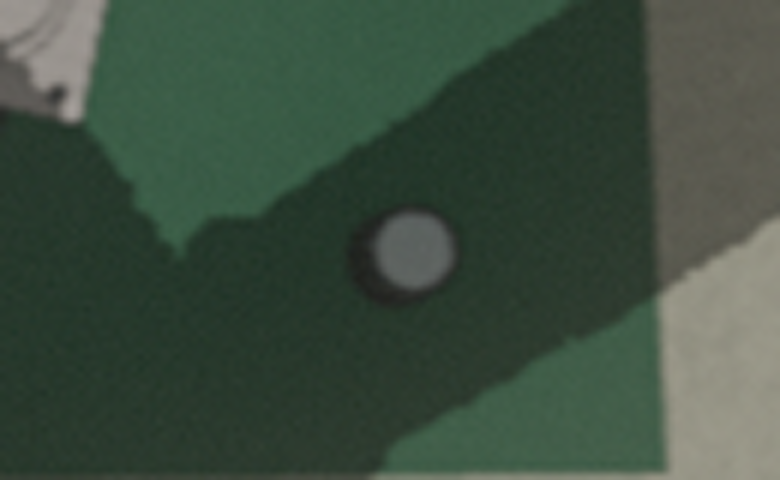

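View pics/crop2.png

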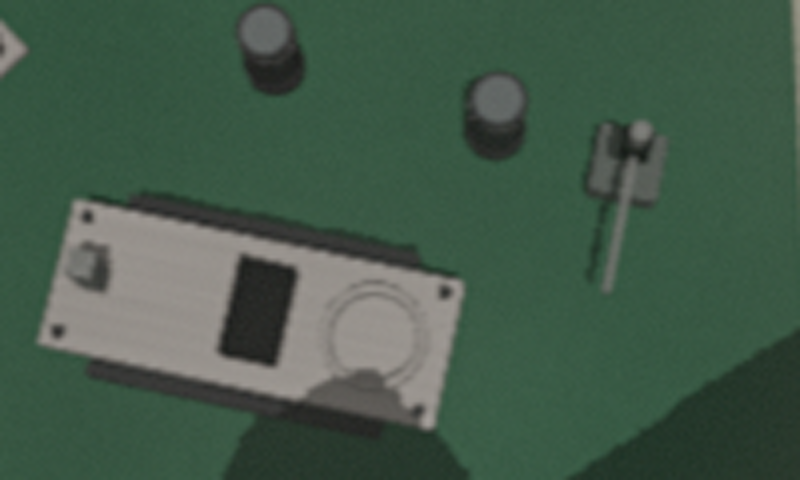

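Crop 1 shows a single free-standing dark barrel with a grey glass face at full-image (339,264). Its range of 0.48 m is the nearest to the base of the four; the others are at 0.69, 0.72 and 0.85 m, so this is the one meant. Crop 2 shows the plate corners at crop pixels (78,200), (463,280), (433,428) and (38,342), the collar rim centre at (377,333), the post at (92,262), and the pointer tip at (606,292).

```bash
python3 - <<'E'
from h import *
s=load('top')
f=lambda u,v,z:ray(s,u/4+175-.375,v/4+135-.375,z)[:2]
c=[f(*q,.068) for q in((78,200),(463,280),(433,428),(38,342))]
print('corners',np.round(c,4))
d=(c[1]-c[0])+(c[2]-c[3]); d/=np.linalg.norm(d); print('dir',d,np.degrees(np.arctan2(d[1],d[0])),'len',np.linalg.norm(c[1]-c[0]),np.linalg.norm(c[2]-c[3]),np.linalg.norm(c[1]-c[2]))
e=(c[1]+c[2])/2;print('edge',e,'pred collar',e-.045*d,'pred post',e-.215*d)
print('collar seen',f(377,333,.08)); t=f(606,292,.068);print('tip',t,'slide',(t-e)@d,'lat',(t-e)@np.array([-d[1],d[0]]))
print('barrel',ray(s,339-.1,263.7-.3,.072))
E
```

```text
corners [[ 0.6206  0.1215]
 [ 0.5685 -0.1101]
 [ 0.4802 -0.0913]
 [ 0.534   0.1431]]
dir [-0.22163399 -0.97512993] -102.80502327707147 len 0.2373732251816779 0.24049989346581455 0.09032344402858491
edge [ 0.52434453 -0.10069229] pred collar [ 0.53431805 -0.05681145] pred post [0.57199583 0.10896064]
collar seen [ 0.53512361 -0.05912938]
tip [ 0.56020215 -0.19501708] slide 0.08403165600184342 lat 0.0558714253411393
barrel [ 0.42776359 -0.22046194  0.072     ]
```

>>> step_arm --moves '[[[1.9,4.1,0,0,8.7],[1.9,4.1,0,0,8.7],[1.9,4.1,0,0,8.7],[1.9,4.1,0,0,8.7],[1.9,4.1,0,0,8.7],[1.9,4.1,0,0,8.7],[1.9,4.1,0,0,8.7],[1.9,4.1,0,0,8.7],[1.9,4.1,-2,0,8.7],[1.9,4.1,-2,0,8.7]]]'

```text
clock: 1.1
tool_pos: [0.4258, -0.2209, 0.1866]
orientation: [-180.0, 0.1, -159.6]
force: [1.5, -1.6, -0.4]
opening: 0.0871
gripper_force: 0.0
```

>>> step_arm --moves '[[[0,0,0,0,8.7],[0,0,0,0,8.7]]]'

```text
clock: 1.3
tool_pos: [0.4252, -0.2216, 0.1861]
orientation: [180.0, -0.1, -159.4]
force: [-0.6, -1.0, 0.4]
opening: 0.0869
gripper_force: 0.0
```

```bash
python3 - <<'E'
from h import *
im,d,i=snap('wrist'); cv2.imwrite('pics/w1.png',im); print(i['eye'],i['orientation'],ctrl.get_obs()['tool_pos'],ctrl.get_obs()['orientation'])
E
```

```text
[ 0.36269607 -0.24523702  0.34405617] [1.65633841e+02 2.61663409e-02 1.10565445e+02] [ 0.42519004 -0.22249673  0.18656688] [ 1.79996957e+02 -2.63984224e-02 -1.59533086e+02]
```

View pics/w1.png

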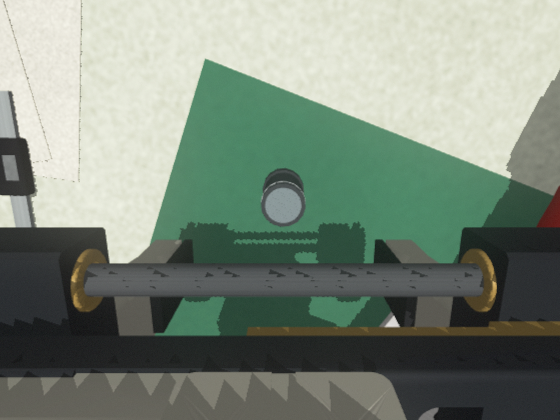

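The wrist view shows the barrel's glass face at (283,204), between the fingers and ahead of the gripper. I'll cast it onto z = 72 mm.

```bash
python3 - <<'E'
from h import *
s=load('wrist'); print(s['K'],ray(s,283,204,.072)); P=cloud(s); print(P[204,283])
E
```

```text
[[350.96006594   0.         283.15695392]
 [  0.         350.96006594 205.77438157]
 [  0.           0.           1.        ]] [ 0.42665353 -0.22150767  0.072     ]
[ 0.42697806 -0.22138726  0.07061951]
```

>>> step_arm --moves '[[[0.2,0.1,-2,0,8.7],[0,0,-3,0,8.7],[0,0,-3,0,8.7],[0,0,-3,0,8.7],[0,0,-3,0,8.7],[0,0,-1.6,0,8.7],[0,0,0,0,8.7],[0,0,0,0,3],[0,0,0,0,3],[0,0,0,0,3]]]'

```text
clock: 2.35
tool_pos: [0.4279, -0.2221, 0.0318]
orientation: [-179.9, 0.1, -159.6]
force: [-0.2, 0.4, -0.1]
opening: 0.0687
gripper_force: 0.0
```

>>> step_arm --moves '[[[0,0,0,0,3],[0,0,0,0,3],[0,0,0,0,3],[0,0,0,0,3]]]'

```text
clock: 2.75
tool_pos: [0.4272, -0.2216, 0.0307]
orientation: [-180.0, 0.0, -159.6]
force: [1.0, 0.6, 0.2]
opening: 0.0366
gripper_force: 1.0
```

>>> step_arm --moves '[[[0,0,0,0,3],[0,0,0,0,3],[0,0,1,0,3],[0,0,2.5,0,3],[0,0,3,0,3],[0,0,3,0,3],[0,0,1.5,0,3],[0,0,0,0,3]]]'

```text
clock: 3.55
tool_pos: [0.4282, -0.2219, 0.1429]
orientation: [-179.9, 0.2, -159.6]
force: [0.6, -0.3, -4.0]
opening: 0.0355
gripper_force: 30.0
```

>>> step_arm --moves '[[[1.4,2,0,0,3],[1.4,2.1,0,0,3],[1.4,2.1,0,0,3],[1.4,2.1,0,0,3],[1.4,2.1,0,0,3],[1.4,2.1,0,0,3],[1.3,2,0,0,3],[1.0,2,0,0,3],[0,0,0,0,3],[0,0,0,0,3]]]'

```text
clock: 4.55
tool_pos: [0.533, -0.0565, 0.139]
orientation: [180.0, -0.2, -159.6]
force: [-0.7, -0.2, -3.7]
opening: 0.0358
gripper_force: 30.0
```

```bash
python3 - <<'E'
from h import *
o=ctrl.get_obs(); print(o['tool_pos'],o['force'],o['gripper_force'])
im,d,i=snap('wrist'); cv2.imwrite('pics/w2.png',im)
E
```

```text
[ 0.53302424 -0.05649868  0.13902195] [-0.65144008 -0.24775412 -3.74745518] 29.991762042045593
```

View pics/w2.png

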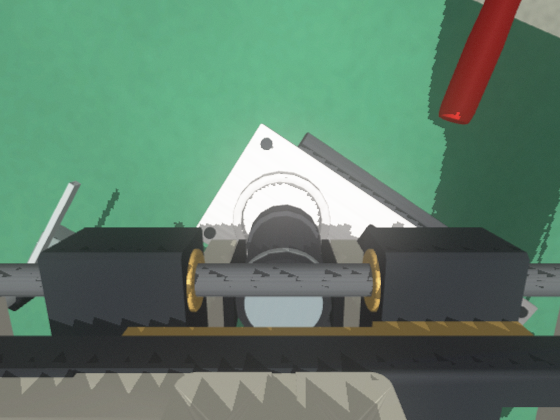

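The wrist view shows the collar ring under the held barrel: outer top at (282,172), left edge (234,~215), right edge (330,~215). I'll work out its centre from those.

```bash
python3 - <<'E'
from h import *
s=load('wrist'); a=ray(s,282,172,.08)[:2]; l=ray(s,234,215,.08)[:2]; r=ray(s,330,215,.08)[:2]
R=Rm(s['o']); dn=R[:2,1]/np.linalg.norm(R[:2,1])
print('c from top',a+.032*dn,'mid lr',(l+r)/2,'w',np.linalg.norm(l-r),'dn',dn)
E
```

```text
c from top [ 0.53241055 -0.05774889] mid lr [ 0.5285111 -0.0592288] w 0.06168721918888811 dn [0.93706912 0.34914391]
```

>>> step_arm --moves '[[[0,-0.1,-1,0,3],[0,0,-1,0,3],[0,0,-1,0,3],[0,0,-0.5,0,3],[0,0,-0.4,0,3],[0,0,0,0,3],[0,0,0,0,3]]]'

```text
clock: 5.3
tool_pos: [0.5343, -0.0577, 0.1017]
orientation: [-180.0, 0.0, -159.6]
force: [0.3, -0.6, -4.3]
opening: 0.0354
gripper_force: 30.0
```

>>> step_arm --moves '[[[0,0,-0.1,0,3],[0,0,-0.1,0,3],[0,0,0,0,3]]]'

```text
clock: 5.6
tool_pos: [0.5341, -0.0577, 0.0996]
orientation: [180.0, 0.0, -159.6]
force: [0.2, -0.4, -4.5]
opening: 0.036
gripper_force: 30.0
```

>>> step_arm --moves '[[[0,0,-0.1,0,3],[0,0,0,0,3]]]'

```text
clock: 5.8
tool_pos: [0.5342, -0.0577, 0.0987]
orientation: [-180.0, 0.0, -159.6]
force: [-0.1, 0.7, -3.7]
opening: 0.0358
gripper_force: 30.0
```

>>> step_arm --moves '[[[0,0,-0.1,0,3],[0,0,0,0,3]]]'

```text
clock: 6.0
tool_pos: [0.5344, -0.0576, 0.0986]
orientation: [-180.0, 0.0, -159.6]
force: [-3.4, 1.8, 6.5]
opening: 0.0356
gripper_force: 30.0
```

Contact came at z = 0.0986, which matches the collar floor (the rim would have been 12 mm higher). Releasing, then rising.

>>> step_arm --moves '[[[0,0,0,0,4.5],[0,0,0,0,8.0],[0,0,0,0,8.0],[0,0,0,0,8.0],[0,0,0,0,8.0],[0,0,0,0,8.0],[0,0,0,0,8.0],[0,0,2,0,8.0],[0,0,3,0,8.0],[0,0,3,0,8.0]]]'

```text
clock: 7.0
tool_pos: [0.5337, -0.0578, 0.1782]
orientation: [180.0, -0.1, -159.6]
force: [0.2, 0.1, 0.7]
opening: 0.0798
gripper_force: 0.0
```

>>> step_arm --moves '[[[0,0,3,0,8.0],[0.3,2,0,-0.14,8.0],[0.4,2,0,-0.14,8.0],[0.3,2,0,-0.14,8.0],[0.3,2,0,-0.14,8.0],[0.3,1,0,0,8.0],[0,1,0,0,8.0],[0,0,0,0,8.0],[0,0,0,0,8.0]]]'

```text
clock: 7.9
tool_pos: [0.5499, 0.0421, 0.2075]
orientation: [-180.0, -0.0, 168.4]
force: [0.2, 0.2, -0.3]
opening: 0.0799
gripper_force: 0.0
```

```bash
python3 - <<'E'
from h import *
o=ctrl.get_obs(); print(o['tool_pos'],o['orientation'],o['opening'])
a,_,_=snap('wrist'); b,_,_=snap('top')
c=cv2.resize(b[160:260,170:350],(560,311),interpolation=cv2.INTER_CUBIC)
cv2.imwrite('pics/m3.png',np.vstack([a[:280],c]))
E
```

```text
[0.54991776 0.04207905 0.20747888] [-1.79985895e+02 -1.44688525e-02  1.68411922e+02] 0.0798849822611211
```

View pics/m3.png

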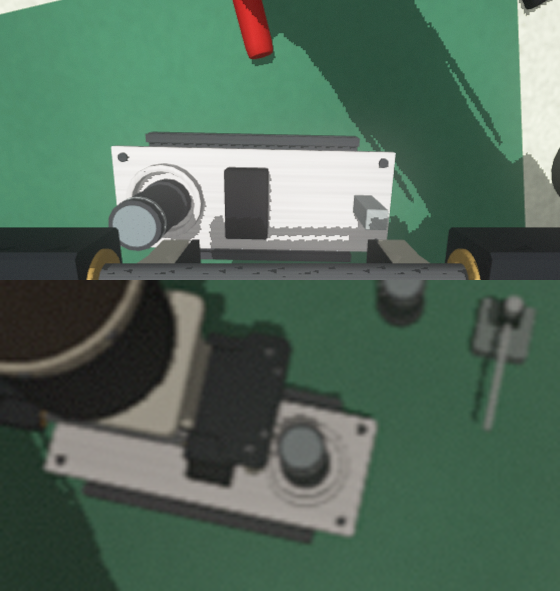

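The barrel stands in the collar (wrist view: glass at (134,223), ring around (168,202)). The post's top face is near (377,218), and the plate's near-robot side runs from (112,147) to (395,154).

```bash
python3 - <<'E'
from h import *
s=load('wrist'); P=cloud(s); z=P[...,2]
m=(z>.113)&(z<.123); m[:,:345]=0;m[:,400:]=0;m[:190]=0;m[238:]=0
v,u=np.nonzero(m); print('post px',m.sum(),u.min(),u.max(),v.min(),v.max()); q=np.array([ray(s,a,b,.118)[:2] for a,b in zip(u,v)]); print('post',q.mean(0),cv2.minAreaRect((q*1000).astype(np.float32)))
a=ray(s,112,147,.068)[:2];b=ray(s,395,154,.068)[:2]; d=(a-b);print(np.linalg.norm(d),d/np.linalg.norm(d),np.degrees(np.arctan2(d[1],d[0])))
d/=np.linalg.norm(d); n=np.array([-d[1],d[0]]); print('edge mid',a+.045*n,'pred post',a+.045*n-.215*d)
m=(z>.130)&(z<.15); m[:,180:]=0;m[:190]=0;m[252:]=0; v,u=np.nonzero(m);q=np.array([ray(s,x,y,.14)[:2] for x,y in zip(u,v)]); print('barrel top',q.mean(0),m.sum())
E
```

```text
post px 498 364 388 207 229
post [0.56988805 0.10712604] ((569.7715454101562, 107.07402038574219), (16.925037384033203, 16.817934036254883), 76.72721099853516)
0.2379392356850535 [-0.22468977 -0.97443035] -102.98463600119888
edge mid [ 0.52453346 -0.10093699] pred post [0.57284176 0.10856553]
barrel top [ 0.533115   -0.05413285] 2311
```

>>> step_arm --moves '[[[0.7,2.1,0,-0.024,8.0],[0.7,2.2,0,0,8.0],[0.6,2.2,0,0,8.0],[0,0,-3,0,8.0],[0,0,-3,0,8.0],[0,0,-3,0,8.0],[0,0,-2,0,8.0],[0,0,0,0,8.0],[0,0,0,0,8.0]]]'

```text
clock: 8.9
tool_pos: [0.5704, 0.1068, 0.098]
orientation: [-180.0, 0.0, 166.9]
force: [0.8, 0.4, -0.3]
opening: 0.08
gripper_force: 0.0
```

>>> step_arm --moves '[[[0,0,-1,0,8.0],[0,0,-0.8,0,8.0],[0,0,0,0,5],[0,0,0,0,3],[0,0,0,0,1],[0,0,0,0,1],[0,0,0,0,1],[0,0,0,0,1],[0,0,0,0,1],[0,0,0,0,1]]]'

```text
clock: 9.9
tool_pos: [0.5701, 0.1073, 0.0796]
orientation: [180.0, 0.0, 166.9]
force: [0.7, 0.2, -0.2]
opening: 0.0213
gripper_force: 0.0
```

>>> step_arm --moves '[[[0,0,0,0,1],[0,0,0,0,1],[0,0,0,0,1]]]'

```text
clock: 10.2
tool_pos: [0.5703, 0.1075, 0.0796]
orientation: [180.0, 0.0, 166.9]
force: [0.9, 2.1, -0.1]
opening: 0.0157
gripper_force: 30.0
```

>>> step_arm --moves '[[[-0.08,-0.35,0,0,1],[-0.18,-0.78,0,0,1],[-0.18,-0.78,0,0,1],[-0.18,-0.78,0,0,1],[-0.18,-0.78,0,0,1],[-0.18,-0.78,0,0,1],[-0.18,-0.78,0,0,1],[-0.18,-0.78,0,0,1],[-0.18,-0.78,0,0,1],[-0.16,-0.7,0,0,1]]]'

```text
clock: 11.2
tool_pos: [0.5534, 0.0339, 0.0798]
orientation: [180.0, 0.0, 166.9]
force: [1.5, 4.6, 0.9]
opening: 0.0157
gripper_force: 30.0
```

>>> step_arm --moves '[[[0,0,0,0,1],[0,0,0,0,1],[0,0,0,0,1]]]'

```text
clock: 11.5
tool_pos: [0.5528, 0.033, 0.0796]
orientation: [-179.9, -0.0, 166.9]
force: [0.9, -5.3, 1.3]
opening: 0.0156
gripper_force: 30.0
```

```bash
python3 - <<'E'
from h import *
b,_,_=snap('top'); snap('side'); snap('wrist')
cv2.imwrite('pics/t4.png',cv2.resize(b[160:260,210:350],(784,560),interpolation=cv2.INTER_CUBIC))
E
```

```text
(no output)
```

View pics/t4.png

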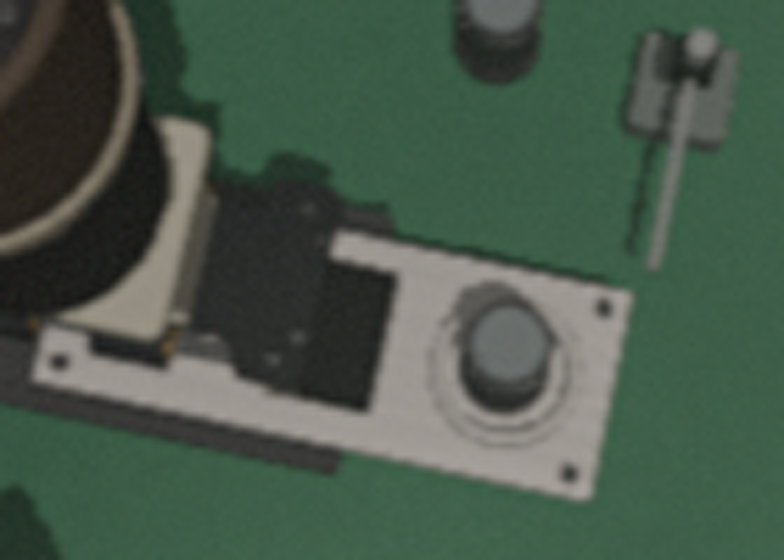

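The plate's outer corners are at crop (633,291) and (592,498), and the pointer tip at (654,267). The plate is still short of the mark, and the barrel is in the collar.

```bash
python3 - <<'E'
from h import *
s=load('top')
f=lambda u,v,z=.068:ray(s,(u+.5)/5.6+210-.5,(v+.5)/5.6+160-.5,z)[:2]
a,b,t=f(633,291),f(592,498),f(654,267); d=np.array([-.2245,-.9745])
print(a,b,t,'gap tip-corner',(t-a)@d,'tip-mid',(t-(a+b)/2)@d,'w',np.linalg.norm(a-b), 'lat',(a-t)@np.array([-d[1],d[0]]))
# subpixel: profiles along d in z=.068 plane, through blade tip (5mm back) and plate strip near the edge
g=cv2.cvtColor(s['im'],cv2.COLOR_BGR2GRAY).astype(np.float32); R=Rm(s['o']); n=np.array([-d[1],d[0]])
if (t-a)@n<0:n=-n
def prof(o,xs):
    w=np.c_[o+xs[:,None]*d,np.full(len(xs),.068)]; c=(w-s['e'])@R@s['K'].T
    c=c/c[:,2:]; return cv2.remap(g,c[:,0].astype(np.float32)[None],c[:,1].astype(np.float32)[None],1)[0]
xs=np.arange(-.02,.02,.0005)
blade=np.mean([prof(t+k*n,xs) for k in(.004,.007,.010,.013)],0); w=np.clip(blade-blade.min()-.5*np.ptp(blade),0,None); print('blade at',(w*xs).sum()/w.sum())
for k in(.018,.03,.045,.06,.085):
    p=prof(t-k*n,xs); h=(p.max()+p.min())/2; i=np.where(p>h)[0].max(); print('edge',k,xs[i])
E
```

```text
[ 0.55080954 -0.18645002] [ 0.46316382 -0.16699947] [ 0.56105941 -0.19563524] gap tip-corner 0.006649895030727274 tip-mid 0.006288944876435918 w 0.08977803583929804 lat -0.012050575140650333
blade at -0.0004270841544847678
edge 0.018 -0.006999999999999989
edge 0.03 -0.006999999999999989
edge 0.045 -0.007499999999999989
edge 0.06 -0.007499999999999989
edge 0.085 -0.006999999999999989
```

>>> step_arm --moves '[[[-0.05,-0.2,0,0,1],[-0.05,-0.23,0,0,1],[-0.05,-0.2,0,0,1],[0,0,0,0,1],[0,0,0,0,1],[0,0,0,0,1],[0,0,0,0,1]]]'

```text
clock: 12.35
tool_pos: [0.5524, 0.0289, 0.0798]
orientation: [179.9, 0.1, 166.9]
force: [2.2, 5.3, 1.5]
opening: 0.0159
gripper_force: 30.0
```

```bash
python3 - <<'E'
from h import *
b,_,_=snap('top'); s=load('top')
t=np.array([.56106,-.19564]); d=np.array([-.2245,-.9745]); n=np.array([.9745,-.2245])
g=cv2.cvtColor(s['im'],cv2.COLOR_BGR2GRAY).astype(np.float32); R=Rm(s['o'])
def prof(o,xs):
    w=np.c_[o+xs[:,None]*d,np.full(len(xs),.068)]; c=(w-s['e'])@R@s['K'].T
    c=c/c[:,2:]; return cv2.remap(g,c[:,0].astype(np.float32)[None],c[:,1].astype(np.float32)[None],1)[0]
xs=np.arange(-.02,.02,.0005)
for k in(.018,.03,.045,.06,.085):
    p=prof(t-k*n,xs); h=(p.max()+p.min())/2; print('edge-blade',k,xs[np.where(p>h)[0].max()]+.0004)
P=cloud(s); e=t-.057*n
for back in(.01,.09):
    pts=P.reshape(-1,3)[np.linalg.norm(P.reshape(-1,3)[:,:2]-(e-back*d-.035*n),axis=1)<.008]; print('z',back,np.median(pts[:,2]))
cv2.imwrite('pics/t5.png',np.hstack([cv2.resize(b[160:260,210:350],(560,400),interpolation=cv2.INTER_CUBIC)]))
o=ctrl.get_obs();print(o['tool_pos'],o['force'],o['gripper_force'],o['clock'])
E
```

```text
edge-blade 0.018 -0.0030999999999999856
edge-blade 0.03 -0.0030999999999999856
edge-blade 0.045 -0.002599999999999985
edge-blade 0.06 -0.002599999999999985
edge-blade 0.085 -0.002599999999999985
z 0.01 0.06763590786707008
z 0.09 0.06703877132721114
[0.55242555 0.0289397  0.07978959] [1.73332537 4.97604166 1.74875501] 30.00308007001877 12.4
```

View pics/t5.png

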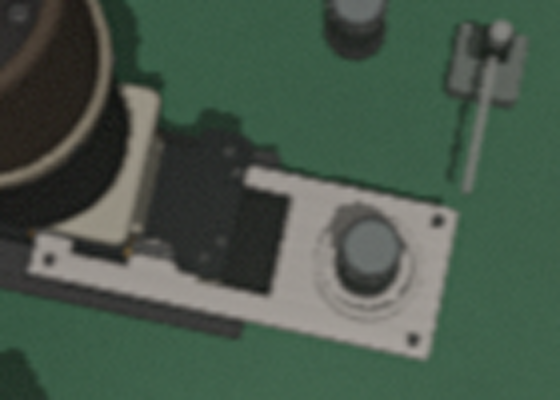

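The edge is still 2.8 mm short of the pointer (compliance under friction), and the plate is level with the barrel seated. One small correction.

>>> step_arm --moves '[[[-0.07,-0.28,0,0,1],[0,0,0,0,1],[0,0,0,0,1],[0,0,0,0,1],[0,0,0,0,1],[0,0,0,0,1],[0,0,0,0,1]]]'

```text
clock: 13.1
tool_pos: [0.5517, 0.026, 0.0798]
orientation: [179.9, 0.1, 166.9]
force: [0.7, 5.6, 1.4]
opening: 0.0158
gripper_force: 30.0
```

```bash
python3 - <<'E'
from h import *
snap('top'); s=load('top')
t=np.array([.56106,-.19564]); d=np.array([-.2245,-.9745]); n=np.array([.9745,-.2245])
g=cv2.cvtColor(s['im'],cv2.COLOR_BGR2GRAY).astype(np.float32); R=Rm(s['o'])
xs=np.arange(-.02,.02,.0005)
for k in(.018,.045,.085):
    w=np.c_[t-k*n+xs[:,None]*d,np.full(len(xs),.068)]; c=(w-s['e'])@R@s['K'].T; c=c/c[:,2:]
    p=cv2.remap(g,c[:,0].astype(np.float32)[None],c[:,1].astype(np.float32)[None],1)[0]
    print('edge-blade',k,xs[np.where(p>(p.max()+p.min())/2)[0].max()]+.0004)
o=ctrl.get_obs();print(o['tool_pos'],o['force'],o['gripper_force'],np.abs(o['qvel']).max())
E
```

```text
edge-blade 0.018 0.00040000000000001737
edge-blade 0.045 -9.999999999998308e-05
edge-blade 0.085 0.00040000000000001737
[0.55169126 0.02598615 0.07977491] [1.37480312 4.01190146 1.92594978] 30.003649592399597 0.07782060665526028
```

```bash
python3 -c "
from plant import close_job
print(close_job())"
```

```text
the job is handed in; nothing more can be done
None
```

I handed the job in with the barrel standing free in its collar and the plate's outer edge within about 0.5 mm of the pointer in the last top-camera measurement; the plate is flat on the riser, with the gripper still holding its post at 30 N (hand-in gave no verdict).

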